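Release the locker drawer's catch through the rear hole

ROBOT

A 6-joint arm with a two-finger parallel gripper is mounted at the origin on a cart in front of the work surface, level with it; the furniture and walls round the work are solid. World frame = base frame: x ahead of the robot, y to its left, z up, the work surface at z = 0. Lengths are in m, angles in rad, forces in N, time in s.
With the tool pointing down it reaches from about 0.375 to 0.9 m from the base axis. Payload 3.1 kg.
Tool frame: the origin (TCP) lies on the centre line of the jaws, within the pads' length; the fingertips stand 22 mm ahead of it and the grasp point (between the pads) lies 3 mm ahead of it; z points along the fingers, y is the line along which they close (so a half turn about z gives the same grasp; the last joint's range is limited). The gripper opens to 85 mm and grips with 20 to 120 N. Pads are 22 mm wide; open, the fingers measure 114 mm over their backs; the gripper's body (76 mm by 85 mm) begins 54 mm behind the grasp point. The pads swing forward as they close: fully open they stand 13 mm farther back than shut.
Start: joints at [-1.341, 0.527, 1.433, -0, 1.181, -0.178], TCP at [0.248, -0.573, 0.253] pointing down, gripper open.
Joint ranges: [-3.08, 3.08], [-0.75, 2.2], [0.22, 2.44], [-1.43, 4.57], [0, 2.65], [-2.85, 2.85]. Speed limits (rad/s): [2.79, 2.79, 3.14, 3.14, 3.14, 3.14].

INTERFACE

Orientations are given as a unit quaternion [x, y, z, w].
In Python, from station import manip gives the robot as it stands.
- The arm moves only by the shell command python3 drive.py FILE [FORCE], which reads ROWS from the file FILE. ROWS is a JSON object with one list for each field, all of the same length, 1 to 20, a row being the entries at one place: tx, ty, tz (the shift in a scale on which 1.0 is 0.75 m), rz (a turn about the tool's z in fractions of the full range, 1 being pi rad), aperture (the opening from 0.0 (shut) to 1.0 (fully open)); each row is the pose to reach, as a shift and turn from the pose commanded when the command began, along the tool's axes at that moment; what a row does not reach only later rows make up. A row lasts 1/10 s, in which the tool goes at most 0.05 m and 0.15 rad, less where a joint would pass 70% of its speed; a pose out of reach is approached as far as the arm can. The fingers move at their own pace and stop on an object; FORCE is the grip in N (left out, the last holds). Time passes only in rows, so rows that do not move let the fingers close. It prints the time, the measured TCP pose, the force, the opening and the grip force at its end. A shift or turn number past 1, either way, is cut back to 1. Input that does not fit is refused with a message, and nothing moves.
- manip.sense(): the state, without advancing time (a new reading comes with each control period).
- manip.snapshot(name): name is "side" or "top"; returns a dict with "pixels" (400x640x3 uint8, red, green, blue), "range_z" (400x640 float32, m along the optical axis (not along the pixel's ray), 0 where there is no reading), "fov_y" (degrees; the focal length in pixels is half the picture's height over the tangent of half this angle, whatever the lens; pixels are square), "cx", "cy" (the principal point, pixels), "k1" (the pictures are not rectified: a ray, as slopes to the right and down, at radius r is drawn at 1 + k1 r^2 times it, then the intrinsics apply), "R" (3x3) and "t" (3): a world point X has camera coordinates R X + t. Camera axes: x right, y down, z forward; pixel columns grow to the right and rows downward; lengths in m; the calibration is good to about 2 mm. A picture is of the moment at which its call begins.
- manip.sign_off(): hands the job in; it is judged then, once.
The state is a dict: "t": time; "q": joint angles; "qd": joint speeds; "tau": joint torques, N m; "tcp_pos": TCP position; "tool_rot": TCP orientation; "force": force on the tool from outside, world axes, zero at the start; "ft_torque": the same for the moment, N m; "finger_gap": opening from 0.0 (shut) to 1.0 (fully open); "gripper_force": force on a finger pad.
Only numpy, scipy, OpenCV 4.12 (cv2) and the standard library are available. Lean on these libraries where they do the work, as an engineer would, in place of code of your own. Each camera call takes 0.05 s, during which the arm holds its last target. There are 200 camera calls.

TASK

The drawer of the small grey locker is held shut by a spring catch inside. Take the push rod from its rest and push it through the small hole in the locker's back until the catch lets go and the drawer springs ajar; then draw the rod out, pull the drawer out to its stop and leave it open, with the rod lying back in both notches of its rest the way it lay. Leave the small bottle, the label roll and the dish where they stand.

Things in the scene. Friction and masses are not known exactly. Their poses are not given: they have to be found in the camera images.
- case: Grey metal locker, fixed to the worktop, 200 mm deep (its x) x 150 mm wide (y) x 115 mm high on short feet. Origin at the centre of its underside, on the worktop, z up. Its drawer face looks to its -x, its back panel with the round hole to its +x. Its -x points roughly to the robot's left (world +y), the back to the right.
- hole (a point): Centre of the one round hole, 18 mm across, in the 5 mm back panel, on its outer face, 80 mm above the worktop; axes as the locker's, so going in is along -x. The catch's flat upright tail, 40 mm wide and reaching to 96 mm above the worktop, stands square behind the hole, 40 mm in from the panel's outer face; nothing else is in the way.
- catch (a joint): Turn of the sprung catch lever, rad: 0 locked (at rest), 0.4 at its stop. Its level pivot is 36 mm below the hole: a push of d mm on the tail turns it about d / 36. It frees the drawer at 0.15 to 0.2 (tip 45 to 47 mm in from the panel's outer face); 52 mm in is sure. The push needs about 4 N at first, 10 N at full turn. It springs back by itself.
- drawer (a joint): Drawer travel, m: 0 shut and locked, 0.100 fully out at its stop. When the catch lets go a spring plunger pushes it out to about 0.035 and it stays there; from there it slides with about 1.5 N of friction and stays where it is left.
- drawer_handle (a point): Middle of the drawer's straight level handle bar, a 10 mm round bar 82 mm long (along the locker's y), 45 mm in front of the drawer face, 88 mm above the worktop, 27 mm below the locker's top; free from above, in front and behind. Moves with the drawer, along the locker's -x as it opens. Axes as the locker's.
- rod: Loose straight push rod, about 90 g, 200 mm long, lying level in its rest. Origin at the middle of its round black handle (18 mm thick, 100 mm long, from x = -50 to +50 mm); its x points along the rod to the tip; from x = 50 mm on it is a plain steel shaft 10 mm thick with a round end. Its axis lies 38 mm above the worktop while in the rest.
- rod_tip (a point): The tip of the rod's steel shaft, 150 mm from the rod's origin along its x.
- rest: Plastic rod rest fixed to the worktop: base plate 180 x 56 x 8 mm and two V-notched supports, 8 mm thick, at its x = -40 mm (under the handle) and +100 mm (under the shaft); notches about 25 mm wide at the top, 45 to 50 mm above the worktop. Origin on the worktop below the middle of the handle; x along the rod to the tip. Between the supports all is free above the base.
- cradle (a point): Where the rod's origin lies when the rod rests in both notches, 38 mm above the rest's origin; axes as the rest's.
- small_bottle: Bystander: small white reagent bottle with green cap, 43 mm across, 84 mm high; origin at the centre of its underside.
- roll: Bystander: white label roll lying flat, 66 mm across, 30 mm high; origin at the centre of its underside.
- dish: Bystander: clear round dish, 92 mm across, 16 mm high; origin at the centre of its underside.

How it is judged:
By the outcome, as a careful person would: the job done as asked, in the order asked, and still so for the second after the job is handed in, with the robot touching nothing.
It also fails if it takes over 54 s, if anything falls off the work surface, if the arm or the gripper's body presses on something with over 40 N, if the wrist force passes 120 N, or if a joint passes its speed limit or range.

## Working session

There is one attempt and no reset: what is moved stays moved. The work goes in short steps, Python scripts to look and compute and a shell command to move; the robot and the scene stay as the last step left them, time stands still between calls to the robot, and variables do not carry over. Pictures are saved under pics/ and viewed, at most 13 in all, crops included, and the job is handed in when it is done.

```bash
ls; mkdir -p pics; python3 - <<'E'
from station import manip
import cv2,numpy as np
for n in("side","top"):
    s=manip.snapshot(n); cv2.imwrite(f"pics/{n}0.png",s["pixels"][:,:,::-1]); np.savez(f"{n}0.npz",**s)
    print(n,s["fov_y"],s["cx"],s["cy"],s["k1"],(-s["R"].T@s["t"]).round(3),s["R"].round(2).tolist())
s=manip.sense();print(s)
E
```

```text
drive.py
pics
station.py
side 43.17442527610477 317.6990350063707 201.39620867544022 -0.020990649624655907 [-0.087  0.878  0.906] [[-0.83, -0.56, -0.0], [-0.33, 0.49, -0.81], [0.45, -0.67, -0.59]]
top 54.48572809354658 312.9642123916335 190.76365132695432 -0.0388030449312723 [ 0.403 -0.071  0.98 ] [[0.02, -1.0, -0.01], [-0.99, -0.02, -0.13], [0.13, 0.02, -0.99]]
{'t': 0.1, 'q': array([-1.34048529e+00,  5.28382631e-01,  1.43374553e+00,  9.24465111e-06,
        1.18138993e+00, -1.78497354e-01]), 'qd': array([-0.00079458, -0.00161593, -0.00363072,  0.00099867,  0.00039894,
       -0.00150163]), 'tau': array([-4.78859656e-04, -4.43305707e+01, -1.78585732e+01, -2.49650266e-04,
        3.91345908e-03,  8.55627462e-06]), 'tcp_pos': array([ 0.24834326, -0.57290745,  0.25243474]), 'tool_rot': array([ 9.79182000e-01,  2.02981979e-01, -2.06649863e-05, -9.62503357e-04]), 'force': array([-0.46182219,  0.48381036,  1.21938119]), 'ft_torque': array([ 0.0078336 , -0.01741115,  0.03416398]), 'gripper_force': 0.0, 'finger_gap': 1.000123156186272}
```

View pics/top0.png

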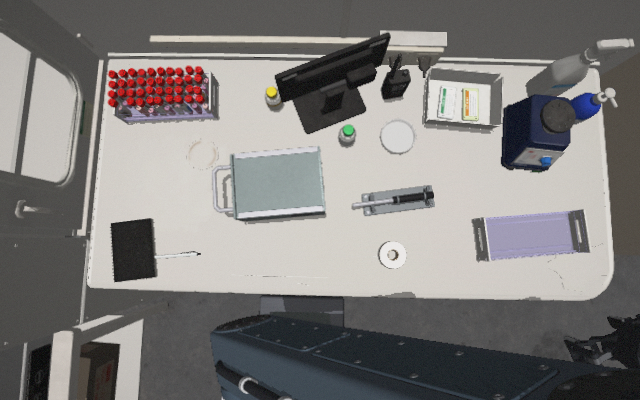

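View pics/side0.png

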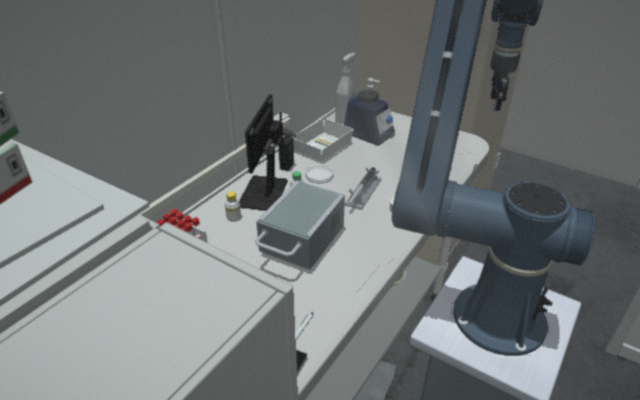

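The top view shows the locker top at about cols 232–325, rows 147–221, with the handle bar on its left at col ~216. The rod tip is near (353,205) and its handle end near (434,190). The side view shows the locker's front at (290,235). The hole faces away from both cameras.

```bash
cat >h.py <<'E'
import numpy as np,cv2
def load(f): return dict(np.load(f))
def K(s):
    f=200/np.tan(np.radians(float(s["fov_y"]))/2); return f
def slopes(s,uv):
    uv=np.atleast_2d(np.asarray(uv,float)); d=(uv-[s["cx"],s["cy"]])/K(s); p=d.copy()
    for _ in range(8): p=d/(1+s["k1"]*(p**2).sum(1,keepdims=True))
    return np.c_[p,np.ones(len(p))]
def plane(s,uv,z):
    C=-s["R"].T@s["t"]; D=slopes(s,uv)@s["R"]; return C+D*((z-C[2])/D[:,2])[:,None]
def cloud(s):
    v,u=np.mgrid[:400,:640]; r=slopes(s,np.c_[u.ravel(),v.ravel()])*s["range_z"].reshape(-1,1)
    return ((r-s["t"])@s["R"]).reshape(400,640,3)
def proj(s,X):
    c=np.atleast_2d(X)@s["R"].T+s["t"]; p=c[:,:2]/c[:,2:]; return p*(1+s["k1"]*(p**2).sum(1,keepdims=True))*K(s)+[s["cx"],s["cy"]]
E
python3 - <<'E'
from h import *
for n in("top","side"):
    s=load(n+"0.npz");P=cloud(s);z=P[...,2]
    m=((z>.108)&(z<.122)&(P[...,0]>.35)&(P[...,0]<.65)&(abs(P[...,1])<.3)).astype(np.uint8)
    _,l,st,_=cv2.connectedComponentsWithStats(m);k=1+st[1:,4].argmax();q=P[l==k]
    r=cv2.minAreaRect((q[:,:2]*1000).astype(np.float32));print(n,st[k],np.median(q[:,2]),r)
    b=cv2.boxPoints(r)/1000;print(proj(s,np.c_[b,np.full(4,.115)]).round(1).tolist())
s=load("top0.npz");P=cloud(s)
print("table z",np.median(P[240:280,260:360,2]), "rodtop",P[196:206,360:436:6,2].max(0).round(3))
im=s["pixels"][:,:,::-1];c=cv2.resize(im[140:230,205:445],None,fx=3.3,fy=3.3,interpolation=cv2.INTER_CUBIC);cv2.imwrite("pics/c1.png",c)
E
```

```text
top [ 230  146   95   73 5901] 0.11462276173944423 ((536.550537109375, 28.222877502441406), (150.7016143798828, 205.83453369140625), 6.456211566925049)
[[233.0, 218.7], [324.7, 210.5], [318.6, 144.9], [229.1, 153.0]]
side [ 256  181   89   60 2906] 0.11369509154309343 ((534.1498413085938, 30.708702087402344), (151.485107421875, 216.70339965820312), 6.377056121826172)
[[307.6, 239.8], [345.9, 193.2], [297.0, 178.8], [254.4, 221.5]]
table z -0.0005922263008504803 rodtop [0.044 0.044 0.049 0.043 0.047 0.044 0.047 0.047 0.05  0.048 0.048 0.047
 0.045]
```

View pics/c1.png

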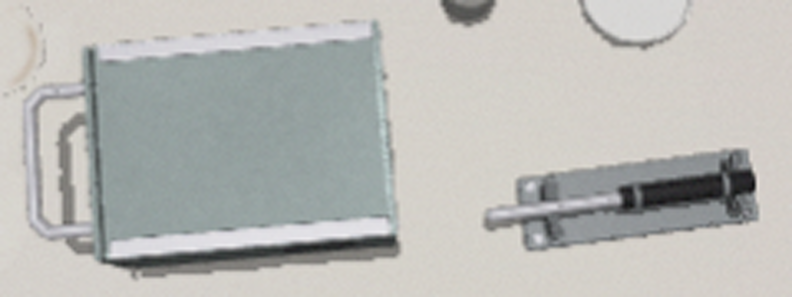

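The crop shows the locker with its handle bar at crop x≈30. The rod's shaft runs from crop (488,215) to (620,200), and its black handle to (752,180).

```bash
python3 - <<'E'
from h import *
s=load("top0.npz");P=cloud(s);z=P[...,2];im=s["pixels"].astype(int)
def fit(p):
    p=np.float32(p);vx,vy,x,y=cv2.fitLine(p,cv2.DIST_HUBER,0,.001,.001).ravel();return np.array([x,y]),np.array([vx,vy])
m=(z>.105)&(z<.125)
cols=np.arange(245,312)
A=[];B=[]
for u in cols:
    r=np.where(m[135:235,u])[0]+135;A.append((u,r.min()-.5));B.append((u,r.max()+.5))
L=[]
for E in(A,B):
    q=plane(s,E,.115)[:,:2];c,d=fit(q);d*=-np.sign(d[1]);L.append((c,d));print("edge",c,np.degrees(np.arctan2(d[0],-d[1])))
for rows,side in((range(158,205),"L"),):
    pass
E1=[];E2=[]
for v in range(160,205):
    r=np.where(m[v,215:345])[0]+215;E1.append((r.min()-.5,v));E2.append((r.max()+.5,v))
d=(L[0][1]+L[1][1]);d/=np.linalg.norm(d);n=np.array([-d[1],d[0]])
a,b=[(c@n) for c,_ in L];print("d",d,"n",n,"lat",a,b,"width",a-b,"mid",(a+b)/2)
for E in(E1,E2):
    q=plane(s,E,.115)[:,:2]; print("along",np.median(q@d),(q@d).std())
# handle bar
w=(z>.07)&(z<.1); 
q=P[w&(P[...,1]>.12)&(P[...,1]<.25)&(P[...,0]<.62)&(P[...,0]>.4)];t=q[:,:2]@d;print("bar pts",len(q),t.min(),(q[:,:2]@n).min(),(q[:,:2]@n).max(),np.median(q[t<t.min()+.012][:,:2]@d))
# rod
blk=(im.max(2)<60);g=np.zeros_like(blk);g[180:215,345:440]=1;blk&=g
print("blk",blk.sum())
v,u=np.where(blk);q=plane(s,np.c_[u,v],.042)[:,:2];c,dr=fit(q);dr*=np.sign(dr[1]);t=(q-c)@dr
print("handle c",c,"dir",dr,np.degrees(np.arctan2(-dr[0],dr[1])),"t",np.percentile(t,[0,2,50,98,100]))
# whole rod via depth: points higher than .040 
k=g&(z>.036)&(z<.06);print("k",k.sum());q=P[k];t=(q[:,:2]-c)@dr;l=(q[:,:2]-c)@np.array([-dr[1],dr[0]])
for a0 in np.arange(-.08,.18,.01):
    o=(t>=a0)&(t<a0+.01)
    if o.any():print(round(a0,2),o.sum(),l[o].min().round(4),l[o].max().round(4),np.median(l[o]).round(4),q[o,2].max().round(4))
print("tmax shaft",t[abs(l)<.007].max(),t.min())
E
```

```text
edge [0.61245155 0.01883864] 6.186817
edge [0.46162423 0.01525173] 6.1540937
d [ 0.10748671 -0.99420655] n [0.99420655 0.10748671] lat 0.61092824 0.4605892 width 0.15033904 mid 0.53575873
along -0.07237120558668253 0.0006968318880664541
along 0.13259718974255175 0.0006453223725835583
bar pts 311 -0.12320043015021967 0.48095253593815424 0.5909276790339183 -0.11645720817160661
blk 237
handle c [ 0.51773536 -0.30359712] dir [-0.17231536  0.98504186] 9.922465 t [-0.04313429 -0.0408512   0.00397901  0.05344403  0.113321  ]
k 553
-0.05 9 -0.0079 0.0068 0.0001 0.0483
-0.04 59 -0.0218 0.0209 -0.0027 0.0494
-0.03 38 -0.0223 0.0197 0.0003 0.0495
-0.02 30 -0.0097 0.0078 -0.0003 0.0492
-0.01 31 -0.0095 0.0069 -0.0009 0.0486
-0.0 29 -0.0098 0.0073 0.0003 0.0499
0.01 29 -0.0099 0.007 -0.0017 0.049
0.02 31 -0.0085 0.0067 0.0001 0.0496
0.03 30 -0.0108 0.0067 -0.0018 0.0494
0.04 29 -0.0111 0.0062 -0.0015 0.0489
0.05 30 -0.0108 0.005 -0.0029 0.0475
0.06 16 -0.0073 0.0023 -0.002 0.0454
0.07 16 -0.0066 0.002 -0.002 0.0469
0.08 16 -0.008 0.0018 -0.0035 0.0454
0.09 19 -0.007 0.0014 -0.0022 0.0451
0.1 55 -0.0251 0.0193 -0.0035 0.0524
0.11 24 -0.0223 0.0185 -0.0023 0.0527
0.12 17 -0.0084 0.0013 -0.0033 0.0443
0.13 16 -0.0079 0.0 -0.004 0.0442
0.14 17 -0.0091 0.0007 -0.004 0.0459
0.15 12 -0.0085 -0.0003 -0.0041 0.0443
tmax shaft 0.1562353717567757 -0.043005693909688725
```

```bash
cat >go.py <<'E'
import sys,numpy as np
from scipy.spatial.transform import Rotation as R
from station import manip
def to(x,y,z,yaw_deg=None):
    s=manip.sense();r=R.from_quat(s["tool_rot"]);d=r.inv().apply(np.array([x,y,z])-s["tcp_pos"])
    ty=r.as_matrix()[:,1];a=np.degrees(np.arctan2(ty[1],ty[0]))
    t=0 if yaw_deg is None else -np.radians((yaw_deg-a+180)%360-180)
    print("t",round(s["t"],2),"pos",s["tcp_pos"].round(4),"yaw",a.round(2),"F",s["force"].round(1),"gap",round(s["finger_gap"],3),"gf",round(s["gripper_force"],1),"q",s["q"].round(2),"\n delta",d.round(4),"turn",round(t,4))
if __name__=="__main__": to(*map(float,sys.argv[1:]))
E
python3 go.py .518 -.297 .13 8.7
```

```text
t 0.1 pos [ 0.2483 -0.5729  0.2524] yaw -66.58 F [-0.5  0.5  1.2] gap 1.0 gf 0.0 q [-1.34  0.53  1.43  0.    1.18 -0.18] 
 delta [ 0.3571 -0.1457  0.1228] turn -1.3138
```

Units first: shifts go in shares of 0.75 m and turns go in shares of pi rad. So 0.357 m / 0.75 = 0.476, 0.27 m / 0.75 = 0.36, -1.314 rad / 3.1416 = -0.4183.

```bash
echo '{"tx":[0.12, 0.24, 0.36, 0.476, 0.476, 0.476, 0.476, 0.476, 0.476, 0.476, 0.476, 0.476, 0.476], "ty":[-0.04, -0.0933, -0.1467, -0.1947, -0.1947, -0.1947, -0.1947, -0.1947, -0.1947, -0.1947, -0.1947, -0.1947, -0.1947], "tz":[0, 0, 0.0267, 0.08, 0.1333, 0.164, 0.164, 0.164, 0.164, 0.164, 0.164, 0.164, 0.164], "rz":[-0.0955, -0.191, -0.2865, -0.382, -0.4183, -0.4183, -0.4183, -0.4183, -0.4183, -0.4183, -0.4183, -0.4183, -0.4183], "aperture":[1, 1, 1, 1, 1, 1, 1, 1, 1, 1, 1, 1, 1]}' > rows.txt && python3 drive.py rows.txt; python3 go.py .518 -.297 .041 8.7
python3 - <<'E'
from h import *
from station import manip
s=manip.snapshot("top");np.savez("top1.npz",**s);cv2.imwrite("pics/t1.png",cv2.resize(s["pixels"][140:230,205:445,::-1],None,fx=3.3,fy=3.3))
E
```

```text
t: 1.4
tcp_pos: [0.5176, -0.2992, 0.1313]
tool_rot: [0.653, 0.758, -0.0, 0.001]
force: [0.6, 0.3, -0.0]
finger_gap: 0.998
gripper_force: 0.0
t 1.4 pos [ 0.5176 -0.2992  0.1313] yaw 8.54 F [ 0.6  0.3 -0. ] gap 0.998 gf 0.0 q [-0.71  0.65  1.61 -0.    0.88 -0.86] 
 delta [0.0022 0.0006 0.0903] turn -0.0028
```

View pics/t1.png

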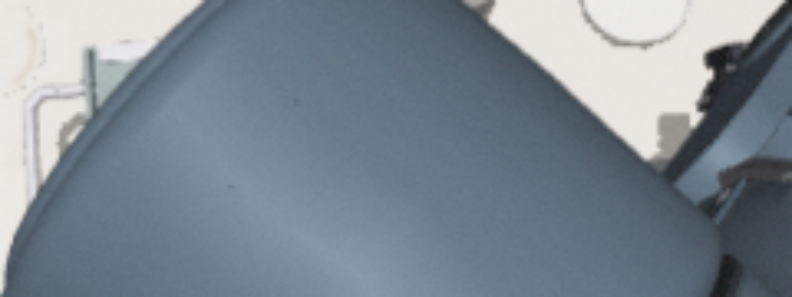

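The arm hides the rod and the locker in the top view, so I'll go by the measured numbers and by force.

Converted, 0.09 m / 0.75 = 0.12, 0.06 m / 0.75 = 0.08, -0.003 rad / 3.1416 = -0.001.

```bash
echo '{"tx":[0.0027, 0.0027, 0.0027, 0.0027, 0.0027, 0.0027, 0.0027, 0.0027, 0.0027, 0.0027, 0.0027], "ty":[0.0013, 0.0013, 0.0013, 0.0013, 0.0013, 0.0013, 0.0013, 0.0013, 0.0013, 0.0013, 0.0013], "tz":[0.04, 0.08, 0.12, 0.12, 0.12, 0.12, 0.12, 0.12, 0.12, 0.12, 0.12], "rz":[-0.001, -0.001, -0.001, -0.001, -0.001, -0.001, -0.001, -0.001, -0.001, -0.001, -0.001], "aperture":[1, 1, 1, 1, 0.5, 0, 0, 0, 0, 0, 0]}' > rows.txt && python3 drive.py rows.txt 40;  python3 go.py .518 -.297 .041 8.7
python3 - <<'E'
from h import *
from station import manip
s=manip.snapshot("side");np.savez("side1.npz",**s);cv2.imwrite("pics/s1.png",cv2.resize(s["pixels"][130:290,240:440,::-1],None,fx=3.5,fy=3.5,interpolation=cv2.INTER_CUBIC))
E
```

```text
t: 2.55
tcp_pos: [0.5163, -0.2963, 0.0416]
tool_rot: [0.649, 0.761, -0.002, -0.001]
force: [-8.0, -3.1, 6.6]
finger_gap: 0.196
gripper_force: 38.8
t 2.55 pos [ 0.5163 -0.2963  0.0416] yaw 9.02 F [-8.  -3.1  6.6] gap 0.196 gf 38.8 q [-0.71  0.79  1.64 -0.01  0.71 -0.86] 
 delta [-0.001   0.0016  0.0006] turn 0.0056
```

View pics/s1.png

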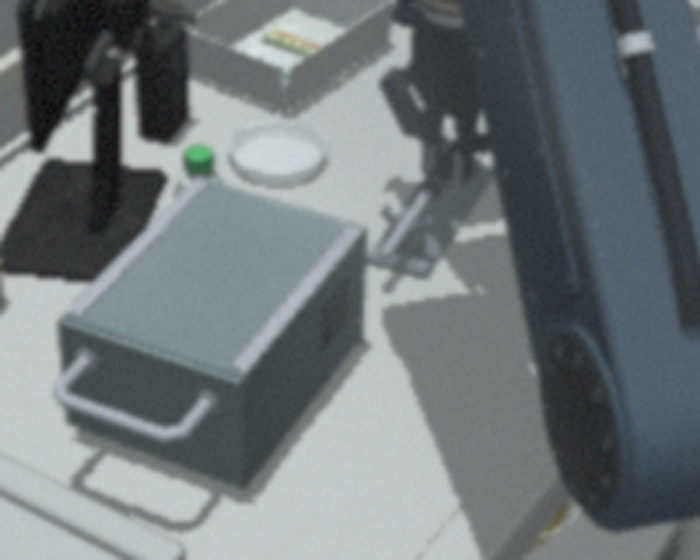

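The side view shows the fingers on the rod, with the tip at crop (378,255), about full-frame (348,203). Lifting now.

Converted, -0.11 m / 0.75 = -0.1467, -0.08 m / 0.75 = -0.1067.

```bash
echo '{"tx":[0, 0, 0, 0, 0, 0], "ty":[0, 0, 0, 0, 0, 0], "tz":[-0.0133, -0.0533, -0.1067, -0.1467, -0.1467, -0.1467], "rz":[0, 0, 0, 0, 0, 0], "aperture":[0, 0, 0, 0, 0, 0]}' > rows.txt && python3 drive.py rows.txt 60;  python3 go.py .5655 -.2456 .15 6.2
```

```text
t: 3.2
tcp_pos: [0.5192, -0.2954, 0.1516]
tool_rot: [0.65, 0.76, 0.0, 0.001]
force: [-0.1, 0.2, -1.8]
finger_gap: 0.187
gripper_force: 58.5
t 3.2 pos [ 0.5192 -0.2954  0.1516] yaw 8.89 F [-0.1  0.2 -1.8] gap 0.187 gf 58.5 q [-0.7   0.62  1.6   0.    0.92 -0.86] 
 delta [0.0421 0.0535 0.0016] turn 0.047
```

Converted, 0.0535 m / 0.75 = 0.0713, 0.042 m / 0.75 = 0.056, 0.047 rad / 3.1416 = 0.015.

```bash
echo '{"tx":[0.0267, 0.056, 0.056, 0.056, 0.056], "ty":[0.036, 0.0713, 0.0713, 0.0713, 0.0713], "tz":[0, 0.0027, 0.0027, 0.0027, 0.0027], "rz":[0.0064, 0.015, 0.015, 0.015, 0.015], "aperture":[0, 0, 0, 0, 0]}' > rows.txt && python3 drive.py rows.txt;  python3 go.py .5655 -.2456 .0836 6.2
python3 - <<'E'
from h import *
from station import manip
for n in("side","top"):
    s=manip.snapshot(n);np.savez(n+"2.npz",**s)
    if n=="side":cv2.imwrite("pics/s2.png",cv2.resize(s["pixels"][130:260,250:430,::-1],None,fx=4.4,fy=4.4,interpolation=cv2.INTER_CUBIC))
    else:cv2.imwrite("pics/t2.png",cv2.resize(s["pixels"][120:240,205:405,::-1],None,fx=4,fy=4,interpolation=cv2.INTER_CUBIC))
E
```

```text
t: 3.7
tcp_pos: [0.5641, -0.2457, 0.1472]
tool_rot: [0.668, 0.744, -0.0, -0.001]
force: [-0.2, -0.5, -1.6]
finger_gap: 0.185
gripper_force: 58.7
t 3.7 pos [ 0.5641 -0.2457  0.1472] yaw 6.19 F [-0.2 -0.5 -1.6] gap 0.185 gf 58.7 q [-0.59  0.65  1.55 -0.    0.95 -0.7 ] 
 delta [-0.0001  0.0015  0.0636] turn -0.0002
```

View pics/s2.png

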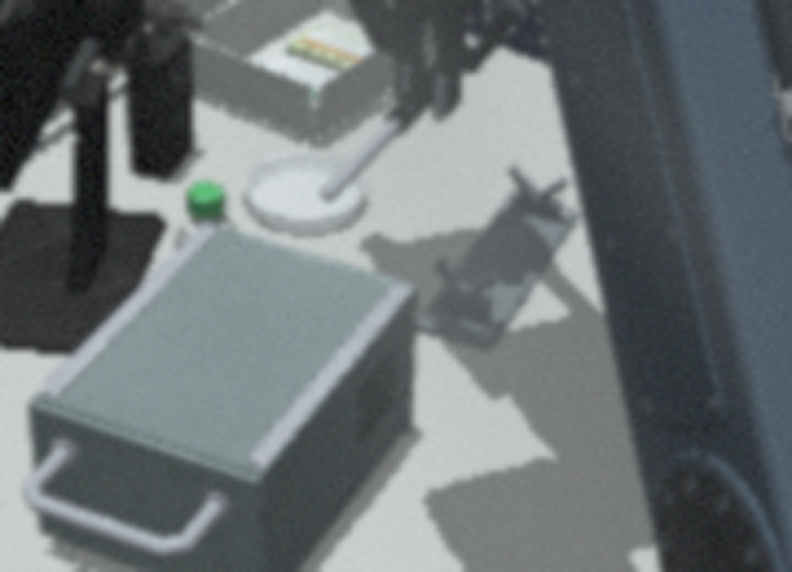

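View pics/t2.png

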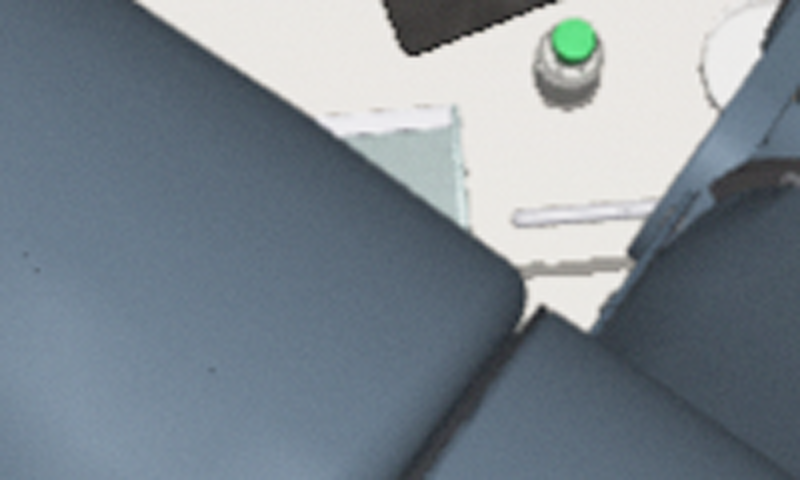

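Both views show the shaft. The tip is at full-frame (333,174) in the top view and (324,173) in the side view. Measuring the shaft line against the locker.

```bash
cat >rod.py <<'E'
import sys
from h import *
d=np.array([.10749,-.99421]);n=np.array([.99421,.10749])
def run(k,zr):
    for nm in("top","side"):
        s=load(f"{nm}{k}.npz");P=cloud(s);z=P[...,2];a=P[...,:2]@d;l=P[...,:2]@n
        m=(abs(z-zr)<.012)&(a>.12)&(a<.26)&(abs(l-.536)<.03)
        v,u=np.where(m);q=plane(s,np.c_[u,v],zr);A=q[:,:2]@d;L=q[:,:2]@n
        o=(A<A.min()+.065);c=np.polyfit(A[o]-A.min(),L[o],1)
        print(nm,"n",o.sum(),"tip along",A.min().round(4),"lat@tip",c[1].round(4),"slope deg",np.degrees(c[0]).round(2),"medz",np.median(z[m]).round(4))
        pz=z[m];c=np.polyfit(A[o]-A.min(),pz[o],1);print("  z@tip",c[1].round(4),"zslope",np.degrees(c[0]).round(2))
run(int(sys.argv[1]),float(sys.argv[2]))
E
python3 rod.py 2 .1436
python3 - <<'E'
from h import *
# locker long edges in side view at z=.115 via cloud mask for offset check between views
d=np.array([.10749,-.99421]);n=np.array([.99421,.10749])
for k in("top0","side0"):
    s=load(k+".npz");P=cloud(s);z=P[...,2];m=(abs(z-.1145)<.006)&(P[...,0]>.42)&(P[...,0]<.64)&(abs(P[...,1]-.03)<.12)
    v,u=np.where(m);q=plane(s,np.c_[u,v],.115)[:,:2];A=q@d;L=q@n
    hi=[];lo=[]
    for a in np.arange(-.04,.1,.004):
        o=abs(A-a)<.002
        if o.any():hi.append(L[o].max());lo.append(L[o].min())
    print(k,"lat",np.median(lo),np.median(hi),(np.median(lo)+np.median(hi))/2,"along",A[abs(L-.536)<.03].min(),A[abs(L-.536)<.03].max())
E
```

```text
top n 133 tip along 0.1551 lat@tip 0.5371 slope deg -0.07 medz 0.147
  z@tip 0.1464 zslope 0.96
side n 54 tip along 0.1473 lat@tip 0.5337 slope deg 2.27 medz 0.1456
  z@tip 0.1427 zslope 3.68
top0 lat 0.4617547307059524 0.6096878625429882 0.5357212966244703 along -0.07248035068299058 0.13245588344084785
side0 lat 0.45830125581539694 0.6073853302107654 0.5328432930130811 along -0.08523995879605759 0.1281571740371852
```

Converted, 0.0625 m / 0.75 = 0.0833, 0.03 m / 0.75 = 0.04.

```bash
echo '{"tx":[0, 0, 0, 0, 0], "ty":[-0.0013, -0.0013, -0.0013, -0.0013, -0.0013], "tz":[0.04, 0.0833, 0.0833, 0.0833, 0.0833], "rz":[0, 0, 0, 0, 0], "aperture":[0, 0, 0, 0, 0]}' > rows.txt && python3 drive.py rows.txt;  python3 go.py .5630 -.2460 .0845 6.2
python3 - <<'E'
from h import *
from station import manip
for n in("side","top"):
    s=manip.snapshot(n);np.savez(n+"3.npz",**s)
E
python3 rod.py 3 .080
```

```text
t: 4.3
tcp_pos: [0.5649, -0.2468, 0.0873]
tool_rot: [0.668, 0.744, 0.0, 0.001]
force: [0.4, -0.4, -0.7]
finger_gap: 0.188
gripper_force: 58.7
t 4.3 pos [ 0.5649 -0.2468  0.0873] yaw 6.15 F [ 0.4 -0.4 -0.7] gap 0.188 gf 58.7 q [-0.59  0.73  1.58  0.    0.83 -0.7 ] 
 delta [ 0.001  -0.0018  0.0028] turn -0.0008Traceback (most recent call last):
  File "rod.py", line 12, in <module>
    run(int(sys.argv[1]),float(sys.argv[2]))
    ~~~^^^^^^^^^^^^^^^^^^^^^^^^^^^^^^^^^^^^^
  File "rod.py", line 9, in run
    o=(A<A.min()+.065);c=np.polyfit(A[o]-A.min(),L[o],1)
         ~~~~~^^
    return umr_minimum(a, axis, None, out, keepdims, initial, where)
ValueError: zero-size array to reduction operation minimum which has no identity
```

```bash
for i in 1 2; do echo '{"tx":[0, 0], "ty":[0, 0], "tz":[0, 0], "rz":[0, 0], "aperture":[0, 0]}' > rows.txt && python3 drive.py rows.txt|head -2;done; python3 go.py .5630 -.2460 .0845 6.2
```

```text
t: 4.6
tcp_pos: [0.5645, -0.246, 0.0868]
t: 4.8
tcp_pos: [0.5641, -0.2458, 0.086]
t 4.8 pos [ 0.5641 -0.2458  0.086 ] yaw 6.19 F [-0.2  0.5 -1.3] gap 0.188 gf 58.7 q [-0.59  0.74  1.58  0.    0.83 -0.7 ] 
 delta [-0.0001 -0.0011  0.0015] turn -0.0001
```

```bash
for i in 1 2 3; do echo '{"tx":[0, 0], "ty":[0, 0], "tz":[0, 0], "rz":[0, 0], "aperture":[0, 0]}' > rows.txt && python3 drive.py rows.txt|sed -n 2p;done; python3 - <<'E'
from h import *
from station import manip
s=manip.snapshot("side");P=cloud(s);z=P[...,2]
d=np.array([.10749,-.99421]);n=np.array([.99421,.10749])
A=P[...,:2]@d;L=P[...,:2]@n;m=(abs(z-.084)<.012)&(A>.13)&(A<.26)&(abs(L-.536)<.03);print(m.sum())
cv2.imwrite("pics/s3.png",cv2.resize(s["pixels"][150:230,280:400,::-1],None,fx=6,fy=6,interpolation=cv2.INTER_CUBIC))
E
```

```text
tcp_pos: [0.5641, -0.2458, 0.0857]
tcp_pos: [0.5641, -0.2458, 0.0857]
tcp_pos: [0.5641, -0.2458, 0.0858]
81
```

View pics/s3.png

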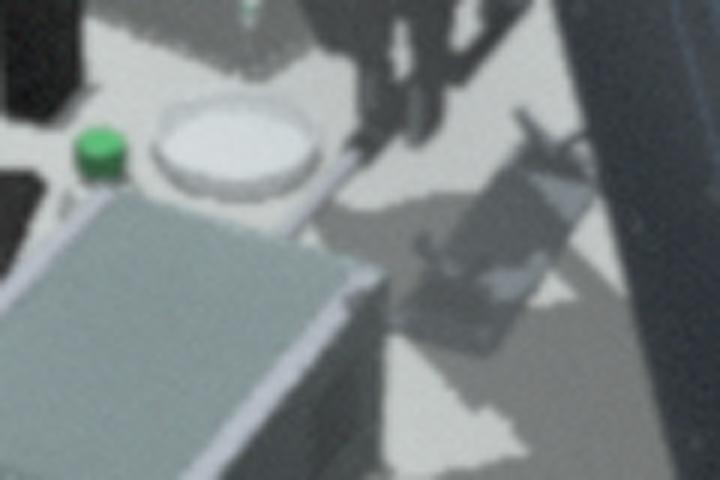

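The shaft is seen just above the locker's back edge at crop (295,225), in line with the middle of the locker. A small correction, then I'll insert in stages.

Converted, 0.033 m / 0.75 = 0.044, 0.03 m / 0.75 = 0.04.

```bash
echo '{"tx":[0, 0, 0, 0.0133, 0.024, 0.0293, 0.0347, 0.04, 0.044, 0.044, 0.044], "ty":[-0.0013, -0.0013, -0.0013, -0.0013, -0.0013, -0.0013, -0.0013, -0.0013, -0.0013, -0.0013, -0.0013], "tz":[0.0017, 0.0017, 0.0017, 0.0017, 0.0017, 0.0017, 0.0017, 0.0017, 0.0017, 0.0017, 0.0017], "rz":[0, 0, 0, 0, 0, 0, 0, 0, 0, 0, 0], "aperture":[0, 0, 0, 0, 0, 0, 0, 0, 0, 0, 0]}' > rows.txt && python3 drive.py rows.txt;python3 go.py .5630 -.2460 .0845 6.2
```

```text
t: 6.55
tcp_pos: [0.5596, -0.2132, 0.0845]
tool_rot: [0.668, 0.744, -0.0, 0.0]
force: [-0.1, 0.4, -1.2]
finger_gap: 0.192
gripper_force: 58.7
t 6.55 pos [ 0.5596 -0.2132  0.0845] yaw 6.2 F [-0.1  0.4 -1.2] gap 0.192 gf 58.7 q [-0.55  0.72  1.62 -0.    0.79 -0.66] 
 delta [-0.033  -0.0002  0.    ] turn -0.0001
```

There's no contact force with the tip about 10 mm in, so it is in the hole. Continuing.

Converted, 0.026 m / 0.75 = 0.0347, 0.022 m / 0.75 = 0.0293.

```bash
echo '{"tx":[0.0107, 0.0213, 0.0293, 0.0347, 0.0347], "ty":[0, 0, 0, 0, 0], "tz":[0, 0, 0, 0, 0], "rz":[0, 0, 0, 0, 0], "aperture":[0, 0, 0, 0, 0]}' > rows.txt && python3 drive.py rows.txt | sed -n '2p;4p'; echo '{"tx":[0.004, 0.008, 0.0107, 0.0107], "ty":[0, 0, 0, 0], "tz":[0, 0, 0, 0], "rz":[0, 0, 0, 0], "aperture":[0, 0, 0, 0]}' > rows.txt && python3 drive.py rows.txt| sed -n '2p;4p'; echo '{"tx":[0.0027, 0.0053, 0.0053], "ty":[0, 0, 0], "tz":[0, 0, 0], "rz":[0, 0, 0], "aperture":[0, 0, 0]}' > rows.txt && python3 drive.py rows.txt| sed -n '2p;4p'; echo '{"tx":[0.0027, 0.0053, 0.0053, 0.0053], "ty":[0, 0, 0, 0], "tz":[0, 0, 0, 0], "rz":[0, 0, 0, 0], "aperture":[0, 0, 0, 0]}' > rows.txt && python3 drive.py rows.txt| sed -n '2p;4,6p'
```

```text
tcp_pos: [0.5565, -0.1863, 0.0845]
force: [0.4, 0.0, -0.4]
tcp_pos: [0.5574, -0.1822, 0.0853]
force: [-0.8, -6.9, -0.7]
tcp_pos: [0.5573, -0.1789, 0.0854]
force: [-0.3, -8.4, -0.3]
tcp_pos: [0.5567, -0.1745, 0.0853]
force: [-0.8, -7.7, -0.2]
finger_gap: 0.189
gripper_force: 58.7
```

Converted, 0.002 m / 0.75 = 0.0027, 0.001 m / 0.75 = 0.0013.

```bash
cat >bar.py <<'E'
from h import *
from station import manip
d=np.array([.10749,-.99421]);n=np.array([.99421,.10749])
s=manip.snapshot("side");P=cloud(s);z=P[...,2];A=P[...,:2]@d;L=P[...,:2]@n
m=(z>.072)&(z<.1)&(A<-.09)&(A>-.26)&(abs(L-.536)<.03)
a=A[m];print("bar along min/median",m.sum(),a.min().round(4),np.median(a).round(4),"z",np.median(z[m]).round(4))
E
echo '{"tx":[0.0013, 0.0027, 0.0027], "ty":[0, 0, 0], "tz":[0, 0, 0], "rz":[0, 0, 0], "aperture":[0, 0, 0]}' > rows.txt && python3 drive.py rows.txt| sed -n '2p;4p'; python3 bar.py; python3 - <<'E'
from h import *
d=np.array([.10749,-.99421]);n=np.array([.99421,.10749])
s=load("side0.npz");P=cloud(s);z=P[...,2];A=P[...,:2]@d;L=P[...,:2]@n
m=(z>.072)&(z<.1)&(A<-.09)&(A>-.26)&(abs(L-.536)<.03);print(m.sum(),A[m].min(),np.median(A[m]))
E
```

```text
tcp_pos: [0.5566, -0.1728, 0.0853]
force: [-1.2, -8.9, -1.1]
bar along min/median 270 -0.1682 -0.116 z 0.0893
92 -0.13041335080187616 -0.12547807009143636
```

The bar moved out by 38 mm, so the drawer is ajar. Withdrawing the rod.

Converted, -0.09 m / 0.75 = -0.12, -0.07 m / 0.75 = -0.0933.

```bash
echo '{"tx":[-0.0267, -0.06, -0.0933, -0.12, -0.12, -0.12, -0.12, -0.12, -0.12, -0.12, -0.12, -0.12, -0.12], "ty":[0, 0, 0, 0, 0, 0, 0, 0, 0, 0, 0, 0, 0], "tz":[0, 0, 0, 0, 0, -0.04, -0.08, -0.08, -0.08, -0.08, -0.08, -0.08, -0.08], "rz":[0, 0, 0, 0, 0, 0, 0, 0, 0, 0, 0, 0, 0], "aperture":[0, 0, 0, 0, 0, 0, 0, 0, 0, 0, 0, 0, 0]}' > rows.txt && python3 drive.py rows.txt | sed -n '1,2p;4,6p'; python3 bar.py;python3 - <<'E'
from h import *
from station import manip
for n in("side","top"):
    s=manip.snapshot(n);np.savez(n+"4.npz",**s)
E
python3 rod.py 4 .142;python3 go.py .5165 -.2955 .12 9
```

```text
t: 9.8
tcp_pos: [0.5642, -0.2586, 0.1437]
force: [-0.1, -0.1, -2.0]
finger_gap: 0.185
gripper_force: 58.7
bar along min/median 270 -0.1677 -0.1161 z 0.0887
top n 134 tip along 0.1705 lat@tip 0.5359 slope deg -0.38 medz 0.1438
  z@tip 0.1436 zslope -0.21
side n 53 tip along 0.1578 lat@tip 0.5326 slope deg -0.4 medz 0.1413
  z@tip 0.1402 zslope 1.74
t 9.95 pos [ 0.5644 -0.2588  0.1442] yaw 6.19 F [-0.3  0.   0.9] gap 0.188 gf 58.7 q [-0.61  0.66  1.54  0.    0.95 -0.72] 
 delta [-0.0313 -0.0516  0.0242] turn -0.0491
```

Converted, 0.075 m / 0.75 = 0.1, 0.06 m / 0.75 = 0.08, -0.049 rad / 3.1416 = -0.0156.

```bash
echo '{"tx":[-0.02, -0.04, -0.04, -0.04, -0.04, -0.04, -0.04, -0.04, -0.04, -0.04, -0.04], "ty":[-0.0333, -0.0667, -0.0688, -0.0688, -0.0688, -0.0688, -0.0688, -0.0688, -0.0688, -0.0688, -0.0688], "tz":[0, 0, 0.0267, 0.0533, 0.08, 0.1, 0.1, 0.1, 0.1, 0.1, 0.1], "rz":[-0.008, -0.0156, -0.0156, -0.0156, -0.0156, -0.0156, -0.0156, -0.0156, -0.0156, -0.0156, -0.0156], "aperture":[0, 0, 0, 0, 0, 0, 0, 0, 0, 0, 0]}' > rows.txt && python3 drive.py rows.txt | sed -n '1,2p;4,6p';python3 go.py .5163 -.2945 .0416 9
```

```text
t: 11.05
tcp_pos: [0.5169, -0.2945, 0.0704]
force: [-0.8, 0.9, -0.9]
finger_gap: 0.186
gripper_force: 58.8
t 11.05 pos [ 0.5169 -0.2945  0.0704] yaw 9.0 F [-0.8  0.9 -0.9] gap 0.186 gf 58.8 q [-0.71  0.74  1.64  0.    0.76 -0.86] 
 delta [ 0.0001 -0.0006  0.0288] turn 0.0001
```

Converted, 0.028 m / 0.75 = 0.0373, 0.024 m / 0.75 = 0.032.

```bash
echo '{"tx":[0, 0, 0, 0, 0, 0, 0], "ty":[0, 0, 0, 0, 0, 0, 0], "tz":[0.0133, 0.024, 0.032, 0.0373, 0.0373, 0.0373, 0.0373], "rz":[0, 0, 0, 0, 0, 0, 0], "aperture":[0, 0, 0, 0, 0, 0, 0]}' > rows.txt && python3 drive.py rows.txt | sed -n '1,2p;4,6p'
```

```text
t: 11.75
tcp_pos: [0.5158, -0.2938, 0.0418]
force: [-1.4, 2.2, 6.1]
finger_gap: 0.189
gripper_force: 59.6
```

Converted, -0.19 m / 0.75 = -0.2533, -0.15 m / 0.75 = -0.2.

```bash
echo '{"tx":[0, 0, 0, 0, 0, 0, 0, 0, 0, 0, 0, 0, 0], "ty":[0, 0, 0, 0, 0, 0, 0, 0, 0, 0, 0, 0, 0], "tz":[0, 0, 0, 0, 0, -0.0267, -0.08, -0.1333, -0.2, -0.2533, -0.2533, -0.2533, -0.2533], "rz":[0, 0, 0, 0, 0, 0, 0, 0, 0, 0, 0, 0, 0], "aperture":[0.3, 0.5, 0.8, 1, 1, 1, 1, 1, 1, 1, 1, 1, 1]}' > rows.txt && python3 drive.py rows.txt | sed -n '1,2p;4,6p'
python3 bar.py; python3 go.py .5 .15 .2 -83.8
python3 - <<'E'
from h import *
from station import manip
s=manip.snapshot("side");np.savez("side5.npz",**s);s0=load("side0.npz")
c=lambda q:cv2.resize(q["pixels"][150:220,330:400,::-1],None,fx=5.6,fy=5.6,interpolation=cv2.INTER_CUBIC)
cv2.imwrite("pics/s5.png",np.hstack([c(s0),c(s)]))
E
```

```text
t: 13.05
tcp_pos: [0.5155, -0.2935, 0.2301]
force: [0.1, 0.5, -0.0]
finger_gap: 1.0
gripper_force: 0.0
bar along min/median 269 -0.1677 -0.1158 z 0.0888
t 13.1 pos [ 0.5154 -0.2934  0.2296] yaw 8.99 F [ 0.2 -0.1  0.2] gap 0.997 gf 0.0 q [-0.71  0.51  1.54  0.    1.1  -0.86] 
 delta [0.4403 0.0542 0.0308] turn 1.6196
```

View pics/s5.png

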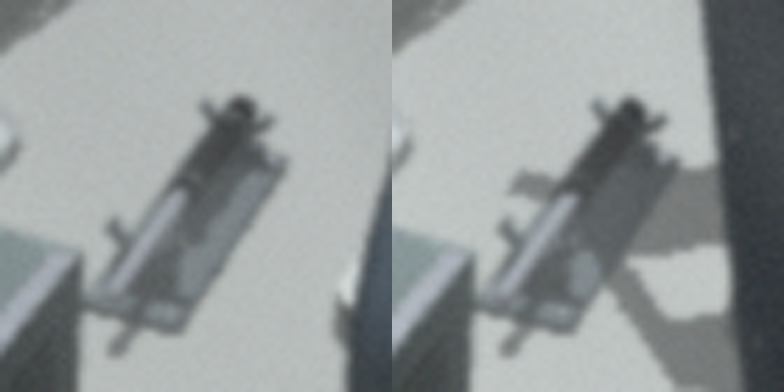

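The rod lies in both notches as at the start (left before, right after); the handle end is at crop (240,100) against (240,102). Now to the drawer handle.

Converted, 0.499 m / 0.75 = 0.6653, 0.0776 m / 0.75 = 0.1035, -0.75 rad / 3.1416 = -0.2387.

```bash
echo '{"tx":[0.0667, 0.1333, 0.2, 0.2667, 0.3333, 0.4, 0.4667, 0.5333, 0.6, 0.6653, 0.6653, 0.6653, 0.6653, 0.6653, 0.6653, 0.6653, 0.6653, 0.6653], "ty":[0.0133, 0.0267, 0.04, 0.0533, 0.0667, 0.08, 0.08, 0.0933, 0.1, 0.1035, 0.1035, 0.1035, 0.1035, 0.1035, 0.1035, 0.1035, 0.1035, 0.1035], "tz":[0, 0, 0, 0, 0, 0, 0, 0, 0, 0, 0.04, 0.04, 0.04, 0.04, 0.04, 0.04, 0.04, 0.04], "rz":[-0.0477, -0.0955, -0.1432, -0.191, -0.2387, -0.2865, -0.3342, -0.382, -0.4297, -0.4775, -0.4845, -0.4845, -0.4845, -0.4845, -0.4845, -0.4845, -0.4845, -0.4845], "aperture":[0.4, 0.4, 0.4, 0.4, 0.4, 0.4, 0.4, 0.4, 0.4, 0.4, 0.4, 0.4, 0.4, 0.4, 0.4, 0.4, 0.4, 0.4]}' > rows.txt && python3 drive.py rows.txt | sed -n '1,2p;4,6p'
python3 bar.py; python3 go.py .5142 .2115 .091 96.2
python3 - <<'E'
from h import *
from station import manip
s=manip.snapshot("top");np.savez("top6.npz",**s);s0=load("top0.npz")
cv2.imwrite("pics/t6.png",cv2.resize(s["pixels"][110:270,140:460,::-1],None,fx=2.5,fy=2.5,interpolation=cv2.INTER_CUBIC))
for q in(s0,s):
    P=cloud(q);m=np.zeros((400,640),bool);m[180:215,345:440]=1;z=P[...,2]
    c=np.array([.5182,-.2969]);dr=np.array([-.151,.9885]);k=m&(z>.036)&(z<.06);X=P[k][:,:2]-c;t=X@dr;l=X@np.array([-dr[1],dr[0]])
    o=abs(l)<.012;h=o&(t>-.02)&(t<.045);g=o&(t>.115)
    print("rod ends",t[o].min().round(4),t[o].max().round(4),"lat handle",l[h].mean().round(4),"lat shaft",l[g].mean().round(4),"z",P[k][h,2].mean().round(4),P[k][g,2].mean().round(4))
E
```

```text
t: 14.95
tcp_pos: [0.5153, 0.2104, 0.2019]
force: [0.5, 0.1, 0.1]
finger_gap: 0.397
gripper_force: 0.0
bar along min/median 278 -0.1665 -0.1161 z 0.0883
t 15.0 pos [0.5152 0.2105 0.2018] yaw 96.17 F [ 0.1  0.1 -0.8] gap 0.401 gf 0.0 q [ 0.19  0.5   1.66  0.    0.98 -1.49] 
 delta [0.0009 0.0011 0.1108] turn -0.0006
rod ends -0.0494 0.1497 lat handle 0.0007 lat shaft 0.0007 z 0.0447 0.0415
rod ends -0.0462 0.1522 lat handle 0.0006 lat shaft 0.0007 z 0.0447 0.0415
```

View pics/t6.png

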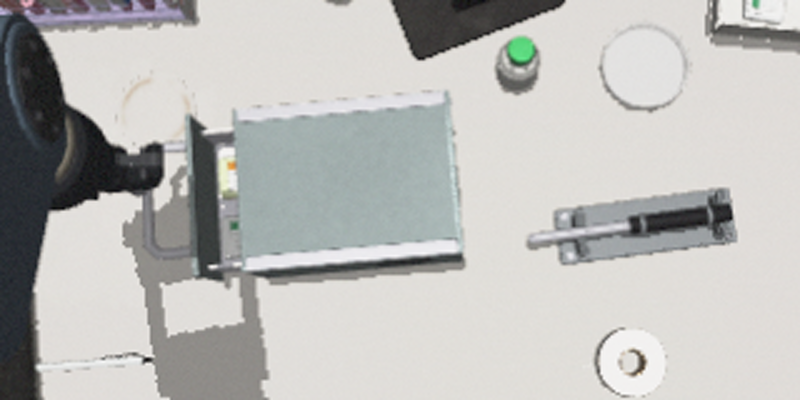

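The drawer is ajar, with the bar at crop x≈150 (rows 150–255). The rod is in its rest, 3 mm along its axis from where it lay, and the bottle, roll and dish haven't moved. Checking the bar position, then descending.

Converted, 0.11 m / 0.75 = 0.1467, 0.105 m / 0.75 = 0.14.

```bash
python3 - <<'E'
from h import *
s=load("top6.npz");d=np.array([.10749,-.99421]);n=np.array([.99421,.10749])
P=cloud(s);z=P[...,2];A=P[...,:2]@d;L=P[...,:2]@n
m=(abs(z-.09)<.01)&(A<-.13)&(A>-.18)&(L>.505)&(L<.53);v,u=np.where(m);q=plane(s,np.c_[u,v],.088)[:,:2]@d
print(m.sum(),q.min(),q.max(),q.mean())
E
echo '{"tx":[0, 0, 0, 0, 0, 0, 0], "ty":[0, 0.0013, 0.0013, 0.0013, 0.0013, 0.0013, 0.0013], "tz":[0.0533, 0.1067, 0.14, 0.1467, 0.1467, 0.1467, 0.1467], "rz":[0, 0, 0, 0, 0, 0, 0], "aperture":[0.4, 0.4, 0.4, 0.4, 0.4, 0.4, 0.4]}' > rows.txt && python3 drive.py rows.txt| sed -n '1,2p;4,6p'
```

```text
51 -0.16060225185609947 -0.1503731643490777 -0.15539498410281927
t: 15.75
tcp_pos: [0.5148, 0.2118, 0.0919]
force: [-1.8, -0.0, 2.9]
finger_gap: 0.403
gripper_force: 1.5
```

Units first: shifts go in shares of 0.75 m and turns go in shares of pi rad. So 0.03 m / 0.75 = 0.04, 0.02 m / 0.75 = 0.0267.

```bash
echo '{"tx":[0, 0, 0, 0, 0], "ty":[0, 0, 0, 0, 0], "tz":[0, 0, 0, 0, 0], "rz":[0, 0, 0, 0, 0], "aperture":[0.2, 0, 0, 0, 0]}' > rows.txt && python3 drive.py rows.txt 40| sed -n '1,2p;4,6p'; echo '{"tx":[0, 0, 0, 0], "ty":[0.0133, 0.0267, 0.04, 0.04], "tz":[0, 0, 0, 0], "rz":[0, 0, 0, 0], "aperture":[0, 0, 0, 0]}' > rows.txt && python3 drive.py rows.txt | sed -n '1,2p;4,6p'
```

```text
t: 16.25
tcp_pos: [0.5153, 0.212, 0.0917]
force: [-0.0, 2.0, 1.3]
finger_gap: 0.095
gripper_force: 38.9
t: 16.65
tcp_pos: [0.5118, 0.2437, 0.0917]
force: [0.2, 1.8, 1.9]
finger_gap: 0.101
gripper_force: 39.2
```

Converted, 0.028 m / 0.75 = 0.0373, 0.024 m / 0.75 = 0.032.

```bash
echo '{"tx":[0, 0, 0, 0, 0], "ty":[0.0133, 0.024, 0.032, 0.0373, 0.0373], "tz":[0, 0, 0, 0, 0], "rz":[0, 0, 0, 0, 0], "aperture":[0, 0, 0, 0, 0]}' > rows.txt && python3 drive.py rows.txt | sed -n '1,2p;4,6p';echo '{"tx":[0, 0, 0], "ty":[0.0027, 0.0053, 0.0053], "tz":[0, 0, 0], "rz":[0, 0, 0], "aperture":[0, 0, 0]}' > rows.txt && python3 drive.py rows.txt | sed -n '2p;4p';echo '{"tx":[0, 0, 0], "ty":[0.0013, 0.0027, 0.0027], "tz":[0, 0, 0], "rz":[0, 0, 0], "aperture":[0, 0, 0]}' > rows.txt && python3 drive.py rows.txt | sed -n '2p;4p'; python3 bar.py
```

```text
t: 17.15
tcp_pos: [0.5088, 0.2705, 0.0916]
force: [1.0, 1.5, 2.6]
finger_gap: 0.099
gripper_force: 39.4
tcp_pos: [0.5085, 0.2735, 0.0916]
force: [2.9, 0.4, 4.3]
tcp_pos: [0.5083, 0.2754, 0.0916]
force: [2.1, -0.1, 3.7]
bar along min/median 109 -0.1786 -0.1759 z 0.0862
```

Converted, 0.0015 m / 0.75 = 0.002, 0.001 m / 0.75 = 0.0013.

```bash
for i in 1 2 3; do echo '{"tx":[0, 0, 0], "ty":[0.0013, 0.002, 0.002], "tz":[0, 0, 0], "rz":[0, 0, 0], "aperture":[0, 0, 0]}' > rows.txt && python3 drive.py rows.txt | sed -n '2p;4p';done
```

```text
tcp_pos: [0.5082, 0.2757, 0.0916]
force: [2.9, -6.1, 4.3]
tcp_pos: [0.5082, 0.2758, 0.0916]
force: [4.8, -9.9, 5.8]
tcp_pos: [0.5082, 0.2759, 0.0915]
force: [5.0, -15.7, 5.6]
```

The drawer is at its stop: the TCP has stopped moving while the force climbs. Unloading, releasing and lifting away.

Converted, -0.16 m / 0.75 = -0.2133, -0.003 m / 0.75 = -0.004.

```bash
echo '{"tx":[0, 0, 0, 0, 0, 0, 0, 0, 0, -0.0533, -0.1067, -0.16, -0.16, -0.16, -0.16], "ty":[-0.004, -0.004, -0.004, -0.004, -0.004, -0.004, -0.004, -0.004, -0.004, -0.004, -0.004, -0.004, -0.004, -0.004, -0.004], "tz":[0, 0, 0, 0, 0, 0, -0.04, -0.0933, -0.1467, -0.2, -0.2133, -0.2133, -0.2133, -0.2133, -0.2133], "rz":[0, 0, 0, 0, 0, 0, 0, 0, 0, 0, 0, 0, 0, 0, 0], "aperture":[0, 0, 0.2, 0.4, 0.4, 0.4, 0.4, 0.4, 0.4, 0.4, 0.4, 0.4, 0.4, 0.4, 0.4]}' > rows.txt && python3 drive.py rows.txt | sed -n '1,2p;4,6p'
python3 - <<'E'
from h import *
from station import manip
s=manip.snapshot("top");np.savez("top7.npz",**s)
d=np.array([.10749,-.99421]);n=np.array([.99421,.10749])
P=cloud(s);z=P[...,2];A=P[...,:2]@d;L=P[...,:2]@n
m=(abs(z-.09)<.01)&(A<-.19)&(A>-.24)&(L>.505)&(L<.56);v,u=np.where(m);q=plane(s,np.c_[u,v],.088)[:,:2]@d
print(m.sum(),q.mean() if m.any() else None)
cv2.imwrite("pics/t7.png",cv2.resize(s["pixels"][110:270,140:460,::-1],None,fx=2.5,fy=2.5,interpolation=cv2.INTER_CUBIC))
E
```

```text
t: 20.2
tcp_pos: [0.6253, 0.2899, 0.2504]
force: [-0.4, -0.1, -0.4]
finger_gap: 0.399
gripper_force: 0.0
102 -0.21746809039200207
```

View pics/t7.png

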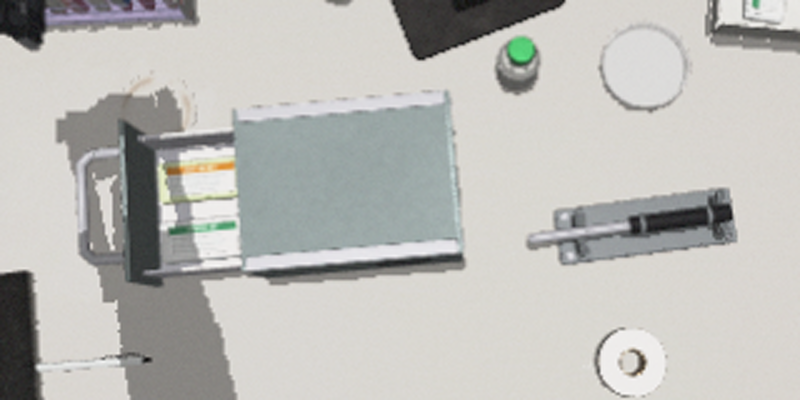

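The drawer is fully out, with the bar at crop x≈82 (about 99.5 mm of travel). The rod is in both notches, the bystanders are where they stood, and the arm is clear of everything.

```bash
python3 -c "
from station import manip
print(manip.sign_off())"
```

```text
the job is handed in; nothing more can be done
None
```

I handed the job in at about 20 s: the catch was released with the rod, the drawer is open at its stop (about 99.5 mm out), the rod is back in both notches about 3 mm further along its axis than it first lay, and the bottle, label roll and dish were not moved.

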